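# Check monitor-pole sleeves on the gauge pin and sort them

## Task

Check the two dark grey pole sleeves one after the other on the level gauge pin: slide each along the pin until it either comes fully home against the shoulder or stops at the nose, without forcing it, draw it off again and put it away before trying the next. A sleeve that goes fully home belongs in the white paper tray, one that does not goes back in the cardboard carton. Leave the mug, mouse and screwdriver as they are.

Things in the scene. Friction and masses are not known exactly. Their poses are not given: they have to be found in the camera images.
- sleeve_1: dark grey plastic pole sleeve: square block 50 x 50 mm, 80 mm long, 0.15 kg, a round bore right through it lengthwise. Origin at the block's centre, 25 mm above the desk as it lies; own x along the bore, z up (side with a slit). Same either way round. Bore 35 mm (fits, 2.5 mm to spare all round) or 27 mm (undersize, stops on the pin's tapered nose); alike outside, the trial on the pin tells which
- sleeve_2: dark grey plastic pole sleeve: square block 50 x 50 mm, 80 mm long, 0.15 kg, a round bore right through it lengthwise. Origin at the block's centre, 25 mm above the desk as it lies; own x along the bore, z up (side with a slit). Same either way round. Bore 35 mm (fits, 2.5 mm to spare all round) or 27 mm (undersize, stops on the pin's tapered nose); alike outside, the trial on the pin tells which
- gauge: fixed gauge stand: foot plate 140 x 100 x 12 mm (own x -0.060 to 0.080), upright plate 80 mm wide, 140 mm high, and a steel pin 30 mm thick that stands out level, 110 mm above the desk, along own -x, roughly towards the robot. Origin on the desk below the shoulder face (60 mm dark disc, own x = 0), z up. A sleeve fully home has its centre at own (-0.040, 0, 0.110)
- pin_tip (a point): centre of the pin's free end, 110 mm above the desk, at (-0.090, 0, 0.110) in the gauge's frame. The last 10 mm of the pin taper to 20 mm diameter. An undersize sleeve stops with its centre near gauge x = -0.123
- tray: white sheet-steel paper tray with a brown cork lining, open on top, fixed: 240 (own x) x 180 (own y) x 45 mm high outside, walls and floor 4 mm; origin under its centre on the desk. For sleeves that fit. Tray and carton may change sides
- carton: brown cardboard carton, open on top, flaps folded down outside, fixed: 240 (own x) x 180 (own y) x 75 mm high, walls and floor 5 mm, flaps stand out up to 10 mm at the outside; origin under its centre on the desk. For sleeves that do not fit
- mug: white mug, 82 mm across, 95 mm high, handle to its own +y; origin under its centre. Bystander, loose
- mouse: white computer mouse, 105 x 60 x 30 mm; origin under its centre. Bystander, loose
- screwdriver: screwdriver lying on the desk, 190 mm long along its own x, black handle; origin near its middle. Bystander, loose
There are look-alikes about, which are no part of the job. Leave any green or yellow look-alike of the sleeve_1 alone.

How it is judged:
By the outcome, as a careful person would: the job done as asked, in the order asked, and still so for the second after the job is handed in, with the robot touching nothing.
It also fails if it takes over 72 s, if anything falls off the work surface, if the arm or the gripper's body presses on something with over 40 N, if the wrist force passes 120 N, or if a joint passes its speed limit or range.

## Robot

A 6-joint arm with a two-finger parallel gripper is mounted at the origin on the work surface. World frame = base frame: x ahead of the robot, y to its left, z up, the work surface at z = 0. Lengths are in m, angles in rad, forces in N, time in s.
With the tool pointing down it reaches from about 0.275 to 0.825 m from the base axis. Payload 4.9 kg.
Tool frame: the origin (TCP) lies midway between the tips of the shut fingers; the grasp point (between the pads) lies 19 mm behind it (grip_point_offset is the distance from the TCP to the grasp point, in m); z points along the fingers, x is the direction in which the jaws open and shut, and the axes are right-handed (so a half turn about z gives the same grasp; the last joint's range is limited). The gripper opens to 85 mm and grips with 20 to 120 N. Pads are 22 mm wide; open, the fingers measure 114 mm over their backs; the gripper's body (76 mm by 85 mm) begins 54 mm behind the grasp point. The pads swing forward as they close: fully open they stand 13 mm farther back than shut.
Start: joints at [-1.48, 0.326, -0.193, 1.052, 0, 1.437], TCP at [0.123, -0.536, 0.231] pointing down, gripper open.
Joint ranges: [-2.65, 2.65], [-0.97, 1.79], [-1.3, 1.35], [-1.93, 2.1], [-1.47, 1.37], [-3.14, 3.14]. Speed limits (rad/s): [2.57, 2.57, 3.14, 3.14, 3.14, 3.14].

## Interface

Orientations are given as a rotation vector (axis times angle).
In Python, from cell import * gives the robot as it stands. Calls block until the motion is done:
- movep(position, orientation): joint-space move of the TCP to a pose.
- move_l(position, velocity=0.15, rot=None, until_force=None): straight line of the TCP; rot=None keeps the orientation; velocity is the mean speed in m/s. With until_force (N) it stops when the force on the tool has changed by that much, and returns True; else False.
- set_joints(angles): joint-space move.
- let_go() and grab(newtons=None): open the fingers fully, or close them until they stop; newtons is the grip in N (None keeps the last).
- sleep(seconds).
- ik(position, orientation): joint angles nearest the present ones, or None.
- get_state(): the state.
- grab_frame(name): name is "side" or "top" or "wrist"; returns a dict with "img" (400x640x3 uint8, red, green, blue), "fx", "fy", "cx", "cy" (pixels), "k1" (the pictures are not rectified: a ray, as slopes to the right and down, at radius r is drawn at 1 + k1 r^2 times it, then the intrinsics apply), "cam_to_world" (4x4, takes a point from camera to world coordinates); the wrist camera has in their place "T_tool_cam" (4x4, takes a point from camera to tool coordinates, whose origin is the TCP and whose axes are the tool frame's). Camera axes: x right, y down, z forward; pixel columns grow to the right and rows downward; lengths in m; the calibration is good to about 2 mm. A picture is of the moment at which its call begins: read the wrist's pose just before it. There is no depth.
A pose or a line that the arm cannot do raises MotionError and nothing moves.
- sign_off(): hands the job in, once; it reports no verdict.
Trained networks look in the newest picture that a camera, given by its name, has taken for a name from the list of things; names that differ only in an ending like _2 or _b are one class to them, and where a whole thing is asked for, a point or a joint stands for the part that bears it (a point fixed in the world has none). Each returns a list of dicts, best first, with "score" (0 to 1); they miss things now and then, are a little off and sometimes report something else, mostly with a low value. They report only what shows in the picture. A call takes as long as a camera call. They do not tell look-alikes from the thing itself.
- spot_in(camera, name): "centre" ([column, row] in pixels, amid what is visible of it).
- silhouettes(camera, name): "mask" (400x640 bool, what is visible of it) and "centre" ([column, row] in pixels, amid what is visible of it).
- tip_of(camera, name): "centre" ([column, row] in pixels: a listed point, or the origin of a listed thing).
The state is a dict: "clock": time; "q": joint angles; "joint_velocities": joint speeds; "tau": joint torques, N m; "position": TCP position; "eef_rot": TCP orientation; "contact_force": force on the tool from outside, world axes, zero at the start; "wrist_torque": the same for the moment, N m; "finger_gap": opening from 0.0 (shut) to 1.0 (fully open).
Only numpy, scipy, OpenCV 4.12 (cv2) and the standard library are available. Lean on these libraries where they do the work, as an engineer would, in place of code of your own. Each camera call takes 0.05 s, during which the arm holds its last target.

## Working session

There is one attempt and no reset: what is moved stays moved. The work goes in short steps, each a Python script; the robot and the scene stay as the last script left them, time stands still between calls to the robot, and variables do not carry over. Pictures are saved under pics/ and viewed, and the job is handed in when it is done.

```bash
mkdir -p pics; ls; python3 - <<'E'
from cell import *
import cv2
for c in ("side","top","wrist"):
    f=grab_frame(c); cv2.imwrite(f"pics/{c}0.png",f["img"][:,:,::-1])
    print(c,f["fx"],f["cx"],f["cy"],f["k1"]); print(f.get("cam_to_world",f.get("T_tool_cam")))
    for n in ("sleeve_1","gauge","pin_tip","tray","carton","mug","mouse","screwdriver"):
        r=tip_of(c,n); print(n,[(round(d["score"],2),[round(float(v),1) for v in d["centre"]]) for d in r])
s=get_state(); print(s["clock"],s["contact_force"],s["finger_gap"],s["eef_rot"])
E
```

```text
pics
side 491.9166056151284 317.4588988818308 204.72841162965486 -0.045639847515391706
[[-0.74449594 -0.35282239  0.56678228 -0.22986745]
 [-0.66754258  0.40689467 -0.62355724  0.8506868 ]
 [-0.01061573 -0.84258714 -0.53845539  0.82532217]
 [ 0.          0.          0.          1.        ]]
sleeve_1 [(0.96, [344.3, 290.8]), (0.89, [369.8, 220.8]), (0.62, [343.5, 242.8]), (0.58, [304.2, 256.5])]
gauge [(0.68, [270.6, 216.1])]
pin_tip [(0.76, [291.7, 189.8])]
tray [(0.94, [409.8, 190.0])]
carton [(0.68, [231.8, 316.6])]
mug [(0.77, [192.7, 252.2])]
mouse [(0.65, [332.5, 186.3])]
screwdriver [(0.51, [224.1, 229.6])]
top 490.6853937854055 314.0328701558335 205.75909736244927 -0.06431109444369404
[[ 0.02373483 -0.99657725  0.07918614  0.43607733]
 [-0.99971183 -0.02394486 -0.00170371  0.004827  ]
 [ 0.00359398 -0.07912288 -0.99685839  1.4807471 ]
 [ 0.          0.          0.          1.        ]]
sleeve_1 [(0.81, [352.6, 243.0]), (0.79, [257.6, 283.9]), (0.68, [270.5, 235.0]), (0.67, [306.8, 246.4])]
gauge [(0.81, [303.3, 155.9]), (0.25, [389.6, 162.7])]
pin_tip [(0.71, [310.3, 180.4])]
tray [(0.97, [437.2, 232.3])]
carton [(0.93, [191.1, 227.2]), (0.26, [217.1, 140.5])]
mug [(0.84, [214.9, 144.1])]
mouse [(0.86, [389.4, 162.8])]
screwdriver [(0.82, [260.1, 140.8]), (0.6, [215.9, 143.4])]
wrist 318.8700140911329 318.4581737211168 204.94947370423733 -0.025354184706647843
[[ 9.99999927e-01 -2.74867892e-04  2.64136563e-04  2.10056942e-04]
 [ 1.91283887e-04  9.61152759e-01  2.76016915e-01 -6.93395458e-02]
 [-3.29743774e-04 -2.76016845e-01  9.61152742e-01 -1.43264343e-01]
 [ 0.00000000e+00  0.00000000e+00  0.00000000e+00  1.00000000e+00]]
sleeve_1 []
gauge []
pin_tip []
tray []
carton []
mug []
mouse []
screwdriver []
1.35 [-0.42222973  0.16725789  0.28343348] 1.0002398426372292 [-2.45657004e+00  1.95827331e+00  3.14040184e-07]
```

View pics/top0.png

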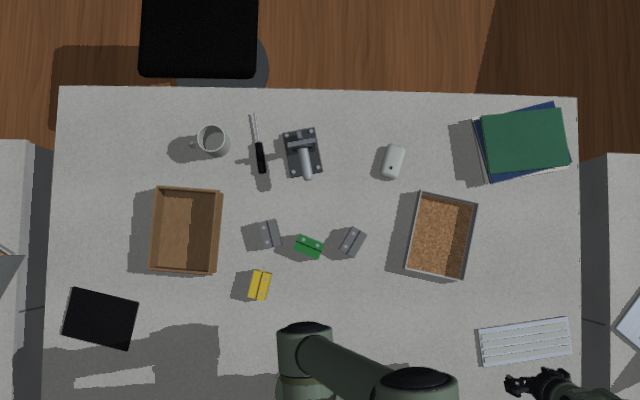

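View pics/side0.png

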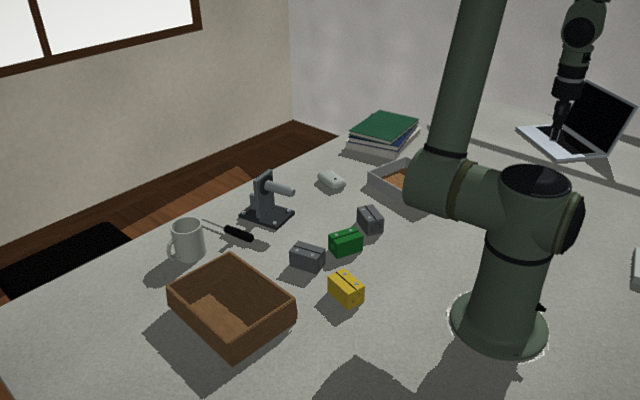

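```bash
cat > h.py <<'E'
from cell import *
import numpy as np, cv2
from scipy.spatial.transform import Rotation as R
def K(f):
    return np.array([[f["fx"],0,f["cx"]],[0,f["fy"],f["cy"]],[0,0,1.]]),np.array([f["k1"],0,0,0,0.])
def shot(name,fn=None):
    s=get_state(); f=grab_frame(name)
    if "cam_to_world" not in f:
        T=np.eye(4); T[:3,:3]=R.from_rotvec(s["eef_rot"]).as_matrix(); T[:3,3]=s["position"]
        f["cam_to_world"]=T@f["T_tool_cam"]
    if fn: cv2.imwrite("pics/"+fn,f["img"][:,:,::-1])
    return f
def unproj(f,px,z):
    k,d=K(f); T=np.asarray(f["cam_to_world"])
    p=cv2.undistortPoints(np.array(px,float).reshape(-1,1,2),k,d).reshape(-1,2)
    r=np.c_[p,np.ones(len(p))]@T[:3,:3].T
    return T[:3,3]+r*((z-T[2,3])/r[:,2])[:,None]
def proj(f,P):
    k,d=K(f); T=np.linalg.inv(np.asarray(f["cam_to_world"]))
    return cv2.projectPoints(np.array(P,float).reshape(-1,3),cv2.Rodrigues(T[:3,:3])[0],T[:3,3],k,d)[0].reshape(-1,2)
def down(yaw):
    """tool down, jaw axis (tool x) at world yaw"""
    c,s=np.cos(yaw),np.sin(yaw)
    return R.from_matrix(np.array([[c,s,0],[s,-c,0],[0,0,-1]])).as_rotvec()
def near(yaw,ref):
    return ref+(yaw-ref+np.pi/2)%np.pi-np.pi/2
E
python3 - <<'E'
from h import *
f=shot("top")
np.set_printoptions(precision=3,suppress=True)
for n,z in(("sleeve_1",.025),("gauge",0.0),("tray",0),("carton",0),("mug",0.),("mouse",0.),("screwdriver",0.01)):
    for d in silhouettes("top",n):
        if d["score"]<.4: continue
        m=d["mask"].astype(np.uint8); c=cv2.findContours(m,0,2)[0]; c=max(c,key=cv2.contourArea)
        rr=cv2.boxPoints(cv2.minAreaRect(c)); zz={"sleeve_1":.05,"tray":.045,"carton":.075}.get(n,z)
        P=unproj(f,rr,zz)
        print(n,round(d["score"],2),d["centre"],m.sum()); print(P[:,:2].tolist() if 0 else P[:,:2].round(3).tolist(), np.linalg.norm(np.diff(P[:3],axis=0),axis=1))
for n,z in(("sleeve_1",.025),("gauge",0.0),("pin_tip",.11),("tray",0),("carton",0)):
    for d in tip_of("top",n): print(n,round(d["score"],2),unproj(f,d["centre"],z))
g=shot("side")
for n,z in(("sleeve_1",.025),("gauge",0.0),("pin_tip",.11),("tray",0),("carton",0)):
    for d in tip_of("side",n): print("side",n,round(d["score"],2),unproj(g,d["centre"],z))
cr=f["img"][110:310,150:400]; cv2.imwrite("pics/crop0.png",cv2.resize(cr,None,fx=3.,fy=3.,interpolation=2)[:,:,::-1])
E
```

```text
sleeve_1 0.9 [271.4, 234.7] 504
[[0.5, 0.164], [0.513, 0.114], [0.433, 0.092], [0.42, 0.143]] [0.052 0.083]
sleeve_1 0.82 [258.8, 282.9] 519
[[0.282, 0.189], [0.364, 0.171], [0.352, 0.119], [0.271, 0.137]] [0.083 0.054]
sleeve_1 0.74 [353.6, 242.0] 461
[[0.426, -0.071], [0.496, -0.111], [0.471, -0.154], [0.402, -0.114]] [0.08 0.05]
sleeve_1 0.63 [310.1, 245.7] 459
[[0.423, 0.061], [0.471, 0.042], [0.442, -0.031], [0.394, -0.012]] [0.052 0.079]
gauge 0.7 [301.1, 151.2] 1588
[[0.779, 0.106], [0.801, 0.005], [0.643, -0.028], [0.621, 0.072]] [0.103 0.162]
tray 0.86 [437.9, 231.8] 5218
[[0.369, -0.256], [0.611, -0.3], [0.58, -0.489], [0.337, -0.442]] [0.247 0.192]
carton 0.61 [186.5, 229.1] 6025
[[0.351, 0.48], [0.604, 0.468], [0.589, 0.261], [0.338, 0.275]] [0.253 0.207]
mug 0.73 [212.6, 139.6] 919
[[0.728, 0.396], [0.818, 0.366], [0.774, 0.249], [0.685, 0.28]] [0.095 0.124]
mouse 0.55 [391.5, 160.5] 648
[[0.651, -0.189], [0.756, -0.214], [0.743, -0.274], [0.638, -0.248]] [0.108 0.061]
sleeve_1 0.77 [[ 0.444 -0.114  0.025]]
sleeve_1 0.72 [[0.312 0.153 0.025]]
sleeve_1 0.64 [[0.436 0.015 0.025]]
sleeve_1 0.63 [[0.465 0.12  0.025]]
gauge 0.96 [[0.706 0.04  0.   ]]
pin_tip 0.97 [[0.624 0.018 0.11 ]]
tray 0.77 [[ 0.476 -0.372  0.   ]]
carton 0.63 [[0.475 0.372 0.   ]]
side sleeve_1 0.7 [[0.438 0.017 0.025]]
side sleeve_1 0.69 [[ 0.445 -0.112  0.025]]
side sleeve_1 0.69 [[0.311 0.157 0.025]]
side sleeve_1 0.64 [[0.47  0.131 0.025]]
side gauge 0.97 [[0.695 0.036 0.   ]]
side pin_tip 0.74 [[0.619 0.024 0.11 ]]
side tray 0.78 [[ 0.457 -0.361  0.   ]]
side tray 0.31 [[0.731 0.3   0.   ]]
side carton 0.58 [[0.489 0.372 0.   ]]
```

View pics/crop0.png

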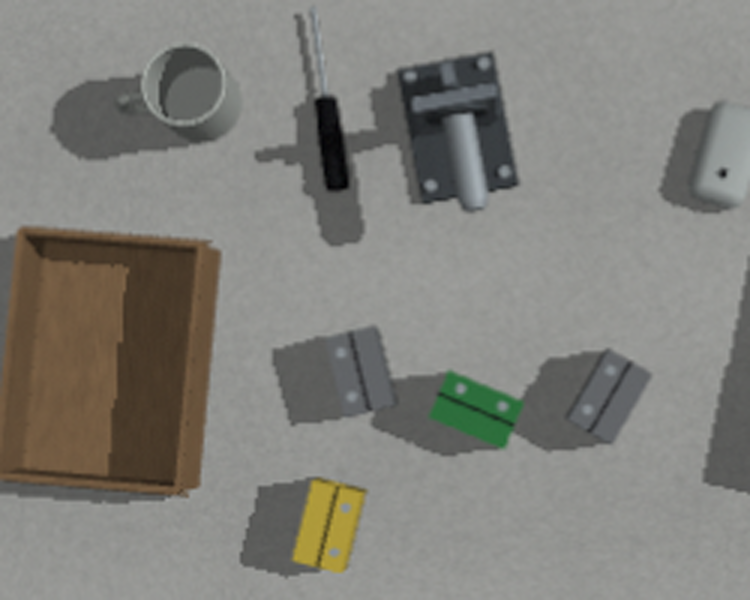

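```bash
python3 - <<'E'
from h import *
np.set_printoptions(precision=3,suppress=True)
s=get_state(); print(R.from_rotvec(s["eef_rot"]).as_matrix(), s["clock"])
for y0 in (np.pi/2,-np.pi/2):
  for p,yw in(((.466,.128,.15),.26),((.449,-.113,.15),-.52),((.55,.01,.3),.23),((.48,.37,.2),0),((.475,-.37,.2),-.15)):
    print(y0,p,ik(p,down(y0+yw)))
E
```

```text
[[ 0.223 -0.975 -0.   ]
 [-0.975 -0.223 -0.   ]
 [ 0.     0.    -1.   ]] 2.3
1.5707963267948966 (0.466, 0.128, 0.15) [ 0.115  0.28  -0.485  0.806  0.    -0.145]
1.5707963267948966 (0.449, -0.113, 0.15) [-0.406  0.245 -0.533  0.792  0.     0.114]
1.5707963267948966 (0.55, 0.01, 0.3) [-0.116  0.291 -0.065  1.214 -0.    -0.346]
1.5707963267948966 (0.48, 0.37, 0.2) [ 0.535  0.451 -0.087  1.033  0.     0.535]
1.5707963267948966 (0.475, -0.37, 0.2) [-0.784  0.443 -0.098  1.029  0.    -0.634]
-1.5707963267948966 (0.466, 0.128, 0.15) [ 0.115  0.28  -0.485  0.806  0.     2.997]
-1.5707963267948966 (0.449, -0.113, 0.15) [-0.406  0.245 -0.533  0.792  0.    -3.028]
-1.5707963267948966 (0.55, 0.01, 0.3) [-0.116  0.291 -0.065  1.214 -0.     2.796]
-1.5707963267948966 (0.48, 0.37, 0.2) [ 0.535  0.451 -0.087  1.033  0.    -2.607]
-1.5707963267948966 (0.475, -0.37, 0.2) [-0.784  0.443 -0.098  1.029  0.     2.507]
```

```bash
python3 - <<'E'
from h import *
np.set_printoptions(precision=3,suppress=True)
movep((.45,.02,.30),down(np.pi/2)); sleep(.2)
f=shot("wrist","w1.png"); print(get_state()["clock"])
for d in silhouettes("wrist","sleeve_1"):
    if d["score"]<.4: continue
    c=max(cv2.findContours(d["mask"].astype(np.uint8),0,2)[0],key=cv2.contourArea)
    print(round(d["score"],2),d["centre"],unproj(f,d["centre"],.04))
for n,z in(("sleeve_1",.025),("gauge",0.0),("pin_tip",.11)):
    for d in tip_of("wrist",n): print(n,round(d["score"],2),d["centre"],unproj(f,d["centre"],z))
E
```

```text
4.8667
0.96 [315.4, 157.7] [[0.433 0.015 0.04 ]]
0.94 [434.6, 55.1] [[0.313 0.155 0.04 ]]
0.88 [215.7, 166.6] [[ 0.444 -0.112  0.04 ]]
0.87 [404.9, 180.8] [[0.463 0.131 0.04 ]]
sleeve_1 0.94 [219.9, 167.8] [[ 0.448 -0.112  0.025]]
sleeve_1 0.92 [432.8, 58.7] [[0.315 0.158 0.025]]
sleeve_1 0.88 [316.7, 155.3] [[0.432 0.017 0.025]]
sleeve_1 0.84 [402.0, 181.3] [[0.467 0.131 0.025]]
sleeve_1 0.21 [415.5, 341.2] [[0.722 0.171 0.025]]
gauge 0.98 [332.1, 322.3] [[0.705 0.041 0.   ]]
pin_tip 0.79 [317.7, 316.1] [[0.616 0.018 0.11 ]]
```

View pics/w1.png

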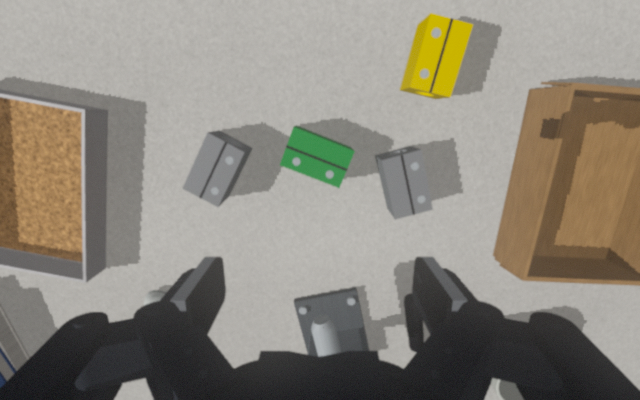

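```bash
python3 - <<'E'
import cv2
a=cv2.imread("pics/w1.png"); t=cv2.imread("pics/top0.png"); s=cv2.imread("pics/side0.png")
cv2.imwrite("pics/w1a.png",cv2.resize(a[110:240,170:460],None,fx=2.7,fy=2.7,interpolation=2))
cv2.imwrite("pics/w1g.png",cv2.resize(a[270:360,270:390],None,fx=6,fy=6,interpolation=2))
cv2.imwrite("pics/t0g.png",cv2.resize(t[120:190,270:340],None,fx=8,fy=8,interpolation=2))
cv2.imwrite("pics/s0g.png",cv2.resize(s[160:240,230:310],None,fx=7,fy=7,interpolation=2))
E
```

```text
(no output)
```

View pics/w1a.png

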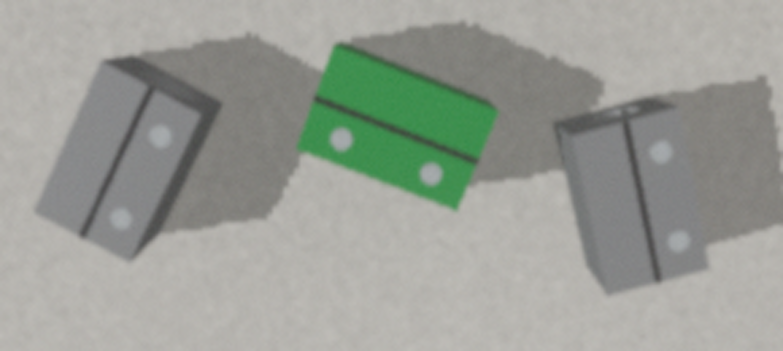

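View pics/w1g.png

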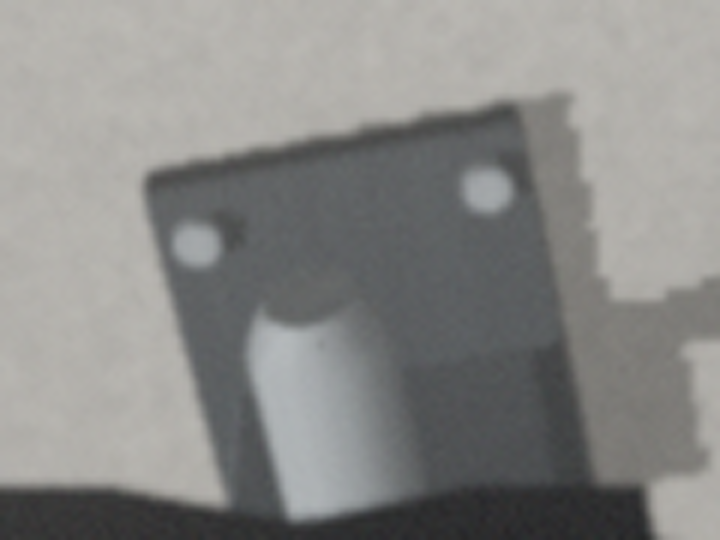

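View pics/t0g.png

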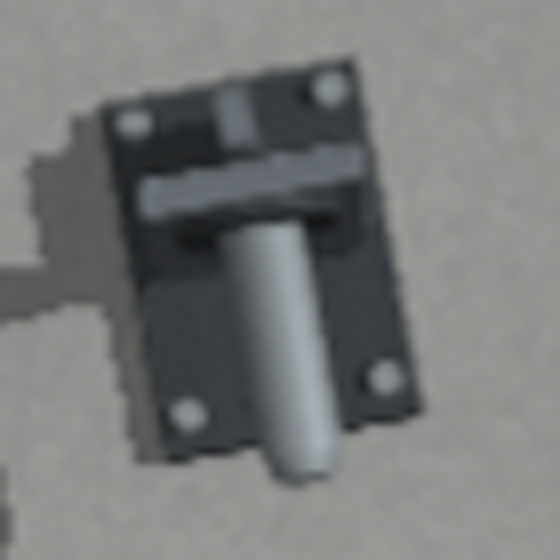

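View pics/s0g.png

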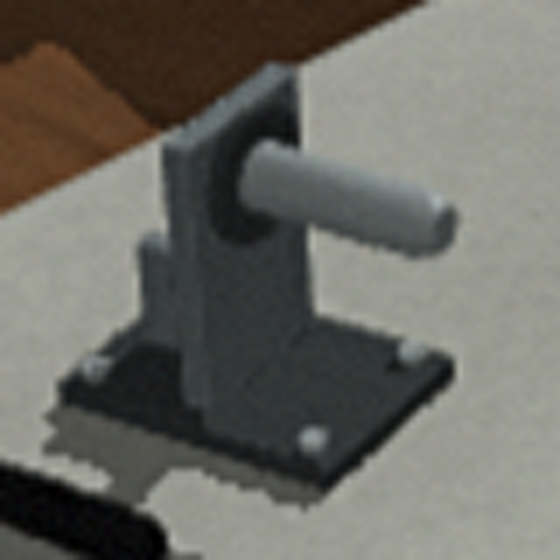

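```bash
cat > fit.py <<'E'
from h import *
from scipy.optimize import least_squares
np.set_printoptions(precision=4,suppress=True)
def un(c,s,o): return (np.array(c,float)+.5)/s-.5+np.array(o)
C=dict(A=(-.06,-.05,.012),B=(-.06,.05,.012),Cc=(.08,.05,.012),D=(.08,-.05,.012))
def ev(f,obs,p):
    c,s=np.cos(p[2]),np.sin(p[2])
    P=[(p[0]+c*C[k][0]-s*C[k][1],p[1]+s*C[k][0]+c*C[k][1],C[k][2]) for k in obs]
    return proj(f,P)-np.array(list(obs.values()))
f=shot("wrist");t=shot("top");s=shot("side")
ow={k:un(v,6,(270,270)) for k,v in dict(A=(152,188),B=(520,122)).items()}
ot={k:un(v,8,(270,120)) for k,v in dict(A=(422,410),B=(160,463),Cc=(103,103),D=(355,60)).items()}
os_={k:un(v,7,(230,160)) for k,v in dict(A=(455,362),B=(322,475),Cc=(62,385)).items()}
for nm,L in(("w",[(f,ow)]),("t",[(t,ot)]),("s",[(s,os_)]),("all",[(f,ow),(t,ot),(s,os_)])):
    r=least_squares(lambda p:np.concatenate([ev(a,b,p).ravel() for a,b in L]),[.7,.04,.22],x_scale=[.01,.01,.1]); print(nm,r.x,np.abs(r.fun).max())
# pin axis in top: lateral midpoints
mid=lambda a,b:un(((a[0]+b[0])/2,(a[1]+b[1])/2),8,(270,120))
print("pin top",unproj(t,[mid((228,230),(302,226)),mid((268,440),(342,436))],.11))
# wrist pin edges: left (250,365)->(288,515), right (395,365)->(425,490)
m=lambda a,b:un(((a[0]+b[0])/2,(a[1]+b[1])/2),6,(270,270))
print("tip w",unproj(f,[un((308,285),6,(270,270))],.11))
# sleeves corners z=.05 in w1 crop
q=lambda L:unproj(f,[un(c,2.7,(170,110)) for c in L],.05)
for nm,L in(("B",[(103,62),(202,112),(130,260),(37,211)]),("A",[(558,124),(676,105),(708,267),(607,293)])):
    P=q(L)[:,:2]; print(nm,P.mean(0),P.tolist(),"sides",np.linalg.norm(np.roll(P,-1,0)-P,axis=1))
    d=(P[3]+P[2]-P[0]-P[1]); print(" yaw",np.arctan2(d[1],d[0]))
Pl=q([(624,110),(658,281),(152,88),(84,237)])[:,:2]; print("slits",Pl, [np.arctan2(*(b-a)[::-1]) for a,b in((Pl[0],Pl[1]),(Pl[2],Pl[3]))],[(Pl[0]+Pl[1])/2,(Pl[2]+Pl[3])/2])
print(get_state()["clock"])
E
python3 fit.py
```

```text
w [0.7071 0.0421 0.203 ] 1.2365809614723844
t [0.706  0.0405 0.2015] 0.646992624335212
s [0.7026 0.0403 0.1864] 0.783954163810705
all [0.706  0.0409 0.1968] 1.7936535378324834
pin top [[0.708  0.0385 0.11  ]
 [0.6334 0.0225 0.11  ]]
tip w [[0.617  0.0223 0.11  ]]
B [ 0.4472 -0.112 ] [[0.4013869418261157, -0.11440870413980944], [0.42378958827805946, -0.07129397066742706], [0.49381717001851894, -0.11023796726638019], [0.4697908394488737, -0.15213829433929782]] sides [0.0486 0.0801 0.0483 0.0781]
 yaw -0.5058125673844639
A [0.4645 0.1297] [[0.4293325323795351, 0.09064923772907686], [0.42064977835911294, 0.1438961947808865], [0.49742495860454405, 0.16595800163334498], [0.5104805050152073, 0.1183186556110594]] sides [0.054  0.0799 0.0494 0.0857]
 yaw 0.3050768995630891
slits [[ 0.423   0.1204]
 [ 0.5044  0.1425]
 [ 0.413  -0.0932]
 [ 0.4825 -0.1312]] [np.float64(0.2651244208332188), np.float64(-0.49942414613166325)] [array([0.4637, 0.1314]), array([ 0.4477, -0.1122])]
5.2167
```

```bash
cat >> h.py <<'E'
G=np.array([.706,.041]); GY=.20
def gp(x,y=0):
    c,s=np.cos(GY),np.sin(GY); return G+np.array([c*x-s*y,s*x+c*y])
ZI=.093
def gxy(p):
    c,s=np.cos(GY),np.sin(GY); d=np.asarray(p)[:2]-G; return np.array([c*d[0]+s*d[1],-s*d[0]+c*d[1],p[2]])
def st(m=""):
    s=get_state(); print(m,"t",round(s["clock"],2),"pos",np.round(s["position"],4),"g",np.round(gxy(s["position"]),4),"F",np.round(s["contact_force"],1),"M",np.round(s["wrist_torque"],2),"gap",round(s["finger_gap"],3))
def pick(xy,yaw):
    r=down(np.pi/2+yaw)
    movep((*xy,.09),r); move_l((*xy,.008),.12); grab(50); st("grabbed")
    move_l((*xy,ZI),.2); st("lifted")
def preinsert():
    movep((*gp(-.18),ZI),down(np.pi/2+GY)); sleep(.15); st("pre")
E
python3 - <<'E'
from h import *
pick((.4645,.130),.265); preinsert()
shot("wrist","w2.png");f=shot("side","s2.png");shot("top","t2.png")
i=f["img"][130:260,200:400]; cv2.imwrite("pics/s2c.png",cv2.resize(i,None,fx=4,fy=4)[:,:,::-1])
E
```

```text
grabbed t 7.42 pos [0.4652 0.1302 0.0088] g [-0.2183  0.1353  0.0088] F [ 0.3 -0.4  5.8] M [0.04 0.15 0.01] gap 0.581
lifted t 7.99 pos [0.4641 0.1299 0.0925] g [-0.2194  0.1352  0.0925] F [ 0.2  0.3 -1.1] M [0.03 0.03 0.05] gap 0.579
pre t 8.76 pos [0.5283 0.0063 0.0921] g [-0.1811  0.0013  0.0921] F [ 0.1  1.5 -2.4] M [ 0.03 -0.01 -0.03] gap 0.577
```

View pics/s2c.png

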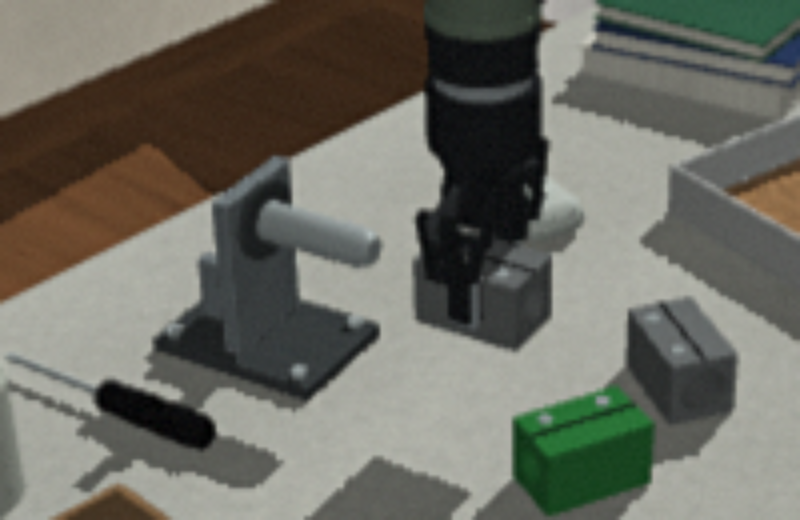

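View pics/w2.png

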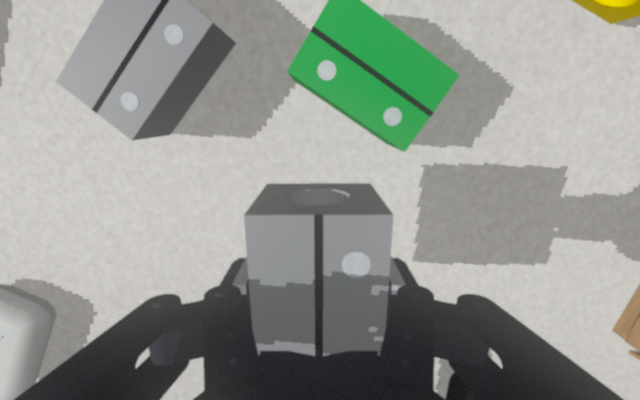

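```bash
sed -i 's/^ZI=.*/ZI=.0945/' h.py; python3 - <<'E'
from h import *
move_l((*gp(-.15),ZI),.1); st("a")
print(move_l((*gp(-.095),ZI),.05,until_force=8)); st("b")
f=shot("side","s3.png");i=f["img"][130:260,200:400]; cv2.imwrite("pics/s3c.png",cv2.resize(i,None,fx=4,fy=4)[:,:,::-1])
E
```

```text
a t 9.36 pos [0.5586 0.0115 0.0943] g [-0.1504  0.0004  0.0943] F [-0.9 -0.6 -1.7] M [ 0.02  0.01 -0.03] gap 0.576
True
b t 10.01 pos [0.5854 0.0153 0.0938] g [-0.1233 -0.0012  0.0938] F [ 0.9 -1.5  2.2] M [-0.34 -0.17 -0.07] gap 0.582
```

View pics/s3c.png

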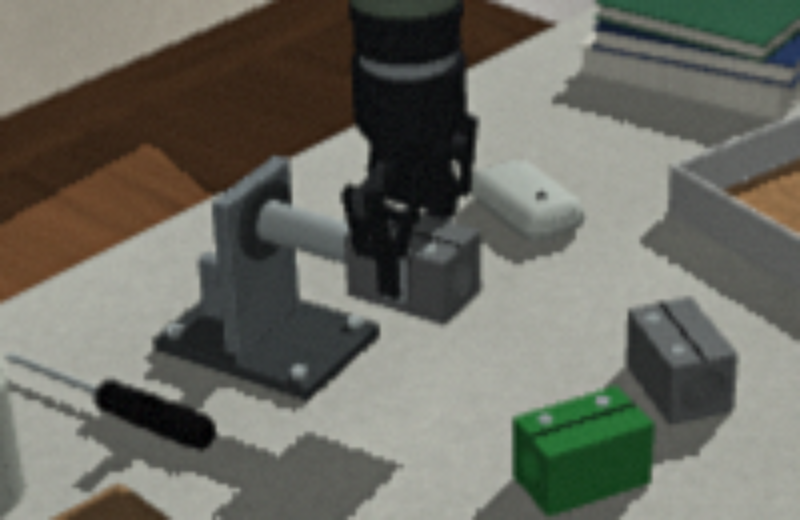

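```bash
python3 - <<'E'
from h import *
move_l((*gp(-.14),ZI+.002),.08); sleep(.1); st("back")
print(move_l((*gp(-.095),ZI+.002),.04,until_force=8)); st("b")
move_l((*gp(-.14,.0015),ZI+.001),.08); sleep(.1); st("back")
print(move_l((*gp(-.095,.0015),ZI+.001),.04,until_force=8)); st("b")
E
```

```text
back t 10.5 pos [0.569  0.0133 0.0965] g [-1.398e-01  1.000e-04  9.650e-02] F [-0.2 -0.6 -1.9] M [-0.01 -0.04  0.02] gap 0.579
True
b t 11.09 pos [0.5833 0.0157 0.0947] g [-0.1253 -0.0004  0.0947] F [ 0.1 -1.  -1.1] M [-0.06 -0.02 -0.01] gap 0.576
back t 11.51 pos [0.5689 0.0147 0.0956] g [-0.1396  0.0014  0.0956] F [ 0.2 -0.1 -1.8] M [ 0.07 -0.06 -0.  ] gap 0.58
True
b t 12.07 pos [0.5824 0.0161 0.0944] g [-0.1261  0.0002  0.0944] F [ 0.1 -2.  -1.1] M [-0.29 -0.11 -0.05] gap 0.578
```

```bash
python3 - <<'E'
from h import *
move_l((*gp(-.15),ZI),.1); move_l((*gp(-.185),.16),.2)
movep((.475,.371,.16),down(np.pi/2-.05)); move_l((.475,.371,.05),.2)
print(move_l((.475,.371,.014),.06,until_force=5)); st("dn")
let_go(); st("rel"); move_l((.475,.371,.17),.2)
f=shot("top","t4.png");i=f["img"][110:310,130:380]; cv2.imwrite("pics/t4c.png",cv2.resize(i,None,fx=3,fy=3)[:,:,::-1]); st()
E
```

```text
True
dn t 15.65 pos [0.4741 0.3705 0.0138] g [-0.1618  0.369   0.0138] F [-0.2  0.3  3.2] M [-0.11 -0.02  0.  ] gap 0.579
rel t 16.1 pos [0.4733 0.37   0.0132] g [-0.1627  0.3687  0.0132] F [-0.4  0.5  0.2] M [-0.01  0.02  0.01] gap 0.998
 t 17.08 pos [0.4741 0.3704 0.1685] g [-0.1619  0.3689  0.1685] F [-0.4  0.2  0.3] M [-0.02 -0.01 -0.01] gap 0.998
```

View pics/t4c.png

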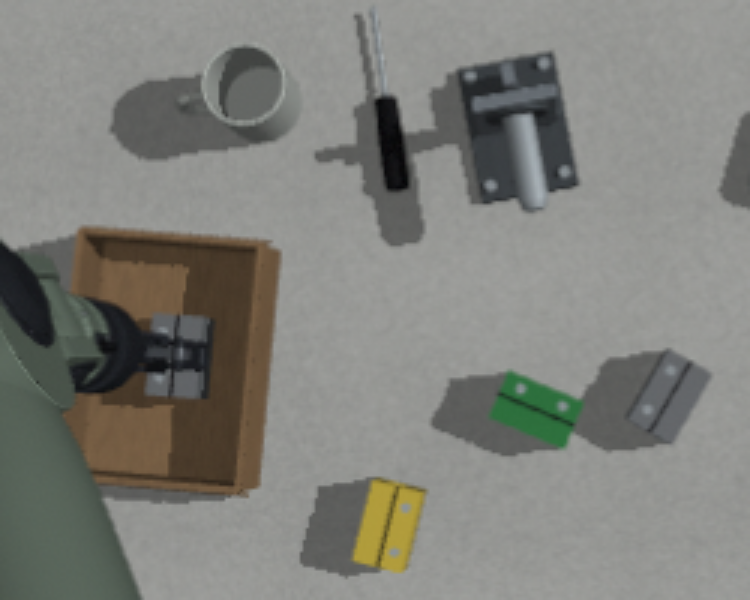

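```bash
python3 - <<'E'
from h import *
pick((.4475,-.112),-.505); preinsert()
shot("wrist","w5.png")
move_l((*gp(-.15),ZI),.1); st("a")
r=move_l((*gp(-.095),ZI),.05,until_force=8); print(r); st("b")
if not r:
    r=move_l((*gp(-.033),ZI),.05,until_force=8); print(r); st("c")
f=shot("side","s5.png");i=f["img"][130:260,200:400]; cv2.imwrite("pics/s5c.png",cv2.resize(i,None,fx=4,fy=4)[:,:,::-1])
E
```

```text
grabbed t 20.12 pos [ 0.4481 -0.1123  0.0088] g [-0.2832 -0.0991  0.0088] F [-1.5  0.5  5.4] M [-0.03  0.15  0.03] gap 0.58
lifted t 20.71 pos [ 0.4471 -0.1118  0.094 ] g [-0.2841 -0.0984  0.094 ] F [-1.4  0.3 -2.2] M [ 0.03 -0.03 -0.04] gap 0.582
pre t 21.48 pos [0.5284 0.0045 0.0936] g [-0.1813 -0.0005  0.0936] F [ 0.6  0.3 -1.7] M [ 0.04 -0.01  0.  ] gap 0.582
a t 21.98 pos [0.5585 0.0108 0.0943] g [-0.1505 -0.0002  0.0943] F [-0.1 -0.  -2.4] M [ 0.   -0.    0.06] gap 0.581
False
b t 23.23 pos [0.6125 0.0221 0.0944] g [-0.0954  0.      0.0944] F [-0.5 -0.9 -1.5] M [ 0.02  0.03 -0.02] gap 0.577
True
c t 24.27 pos [0.667  0.0333 0.0932] g [-0.0398  0.0002  0.0932] F [ 0.3 -0.4 -2.3] M [ 0.04  0.01 -0.02] gap 0.58
```

View pics/s5c.png

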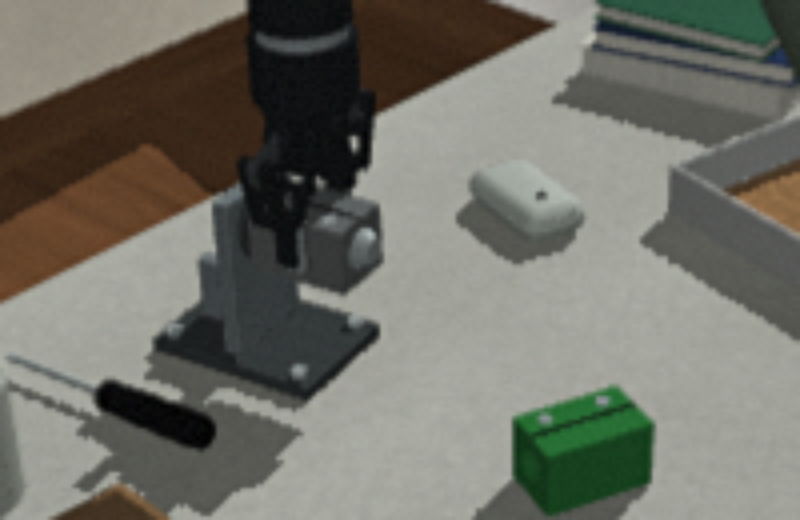

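View pics/w5.png

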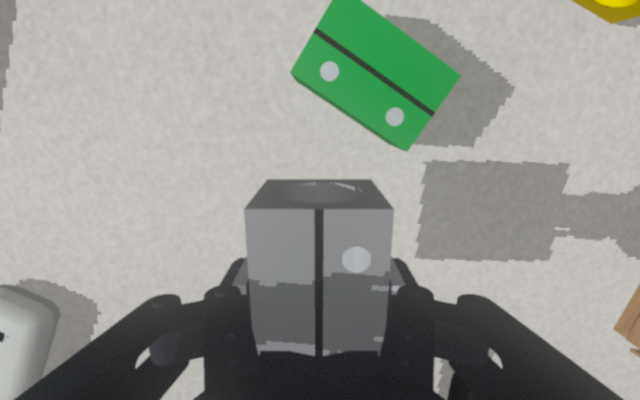

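```bash
python3 - <<'E'
from h import *
print(move_l((*gp(-.03),ZI),.02,until_force=10)); st("home")
move_l((*gp(-.15),ZI),.1); st("off"); move_l((*gp(-.185),.14),.2)
movep((.474,-.372,.14),down(np.pi/2-.18)); move_l((.474,-.372,.05),.2)
print(move_l((.474,-.372,.011),.05,until_force=5)); st("dn")
let_go(); st("rel"); move_l((.474,-.372,.17),.2)
movep((.35,-.1,.3),down(np.pi/2)); st()
f=shot("top","t6.png");shot("side","s6.png")
E
```

```text
True
home t 24.63 pos [0.6668 0.0336 0.0919] g [-0.0399  0.0005  0.0919] F [-0.2  0.1 -1.9] M [-0.04  0.02  0.02] gap 0.58
off t 25.88 pos [0.5596 0.0112 0.0946] g [-1.494e-01 -1.000e-04  9.460e-02] F [ 0.  -1.  -0.5] M [-0.   -0.07 -0.03] gap 0.58
True
dn t 29.04 pos [ 0.4733 -0.3715  0.0127] g [-0.31   -0.358   0.0127] F [-0.8  0.5  4.2] M [-0.06  0.07 -0.02] gap 0.582
rel t 29.49 pos [ 0.4727 -0.3707  0.0119] g [-0.3105 -0.3571  0.0119] F [ 0.6  0.9 -0.1] M [-0.02 -0.04 -0.03] gap 1.0
 t 31.67 pos [ 0.3506 -0.1006  0.2997] g [-0.3765 -0.0682  0.2997] F [0.8 0.5 0.4] M [ 0.02 -0.08 -0.04] gap 1.005
```

View pics/t6.png

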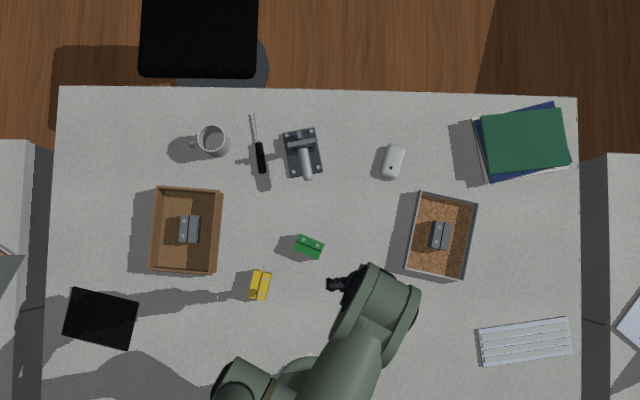

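View pics/s6.png

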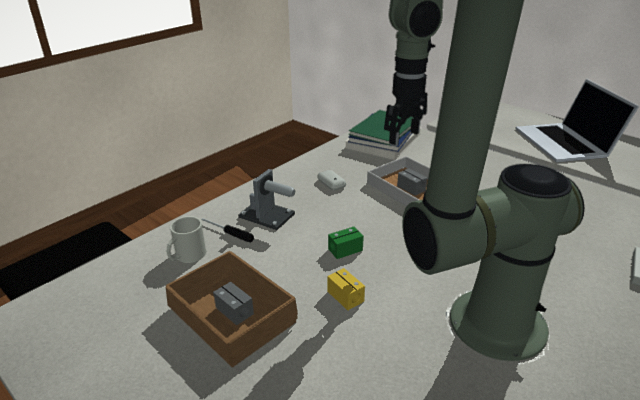

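The top view shows one sleeve in the carton (190,229) and one in the tray (440,236). Mug, mouse, screwdriver and the green and yellow blocks are where they started, and the arm is clear of everything.

```bash
python3 - <<'E'
from h import *
sign_off(); st()
E
```

```text
the job is handed in; nothing more can be done
the job is handed in; nothing more can be done
```

Both sleeves were tried on the pin, one after the other, and put away. The job was handed in at about 32 s on the robot clock.

- **First sleeve (left one): does not fit.** It stopped at the nose with its centre at gauge x ≈ -0.123. Two more gentle tries, shifted 1–2 mm, stopped at -0.125 and -0.126. Each try ended when the force changed by 8 N. I drew it off and put it in the cardboard carton.
- **Second sleeve (right one): fits.** It slid on freely and stopped against the shoulder at gauge x ≈ -0.040. A second light push (10 N limit) stopped in the same place. I drew it off and put it in the white tray.

The last top and side pictures show each sleeve lying flat in its container. The mug, mouse, screwdriver and the green and yellow look-alikes look unmoved by eye. The arm touches nothing and no check failed. The camera estimates of the gauge's position disagreed by 2–5 mm, but both stops came within about 1 mm of the positions given for a misfit and a fit.

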